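Find the spare pump cassette in the lidded jars

ROBOT

A 7-joint arm with a two-finger parallel gripper is mounted at the origin on a cart in front of the work surface, level with it; the furniture and walls round the work are solid. World frame = base frame: x ahead of the robot, y to its left, z up, the work surface at z = 0. Lengths are in m, angles in rad, forces in N, time in s.
With the tool pointing down it reaches from about 0.4 to 0.9 m from the base axis. Payload 5.5 kg.
Tool frame: the origin (TCP) lies at the very end of the fingers, on their centre line; the grasp point (between the pads) lies 19 mm behind it (r.pinch_z is the distance from the TCP to the grasp point, in m); z points along the fingers, y is the direction in which the jaws open and shut (so a half turn about z gives the same grasp; the last joint's range is limited). The gripper opens to 92 mm and grips with 3 to 60 N. Pads are 19 mm wide; open, the fingers measure 130 mm over their backs; the gripper's body (75 mm by 190 mm) begins 47 mm behind the grasp point.
Start: joints at [1.378, 0.501, -0.427, 1.55, 0.221, 1.138, -0.21], TCP at [0.286, -0.584, 0.227] pointing down, gripper open.
Joint ranges: [-2.88, 2.88], [-0.31, 2.03], [-1.54, 1.56], [0.2, 2.42], [-1.41, 4.55], [0.19, 2.02], [-2.57, 2.57]. Speed limits (rad/s): [2.57, 2.57, 3.14, 3.14, 3.14, 3.14, 3.14].

INTERFACE

Orientations are given as a 3x3 rotation matrix whose columns are the frame's x, y, z axes.
In Python, from rig import r, vision, close_job, finder gives the robot as it stands. The module is installed in compiled form; this text tells all that it offers.
- The arm moves only by the shell command python3 -m handwheel 'ROWS'. ROWS is text: rows parted by semicolons, each of 7 numbers parted by spaces: the shift along the tool's x, y, z in m, then the turn, a rotation vector about the tool's x, y, z in degrees, then the opening, from 0 (shut) to 1 (fully open). In form: x y z ax ay az hand; .... A call has 1 to 20 rows; each row shifts and turns the commanded pose from where the row before left it, along the tool's axes as they then stand; what a row does not reach is not made up. A row lasts 1/12 s, in which the tool goes at most 41.7 mm and 7.16 degrees, less where a joint would pass 70% of its speed; a pose out of reach is approached as far as the arm can. A call with a gripper value outside its range is refused whole. The fingers move at their own pace and stop on an object; the grip force is fixed at half the most. Time passes only in rows, so rows that do not move let the fingers close. It gives the time, the measured TCP pose, the force and the opening at its end, in the units of the state.
- r.state(): the state, without advancing time (a new reading comes with each control period).
- vision.camera(name): name is "scene" or "top" or "wrist"; returns (picture, depth): 480x640x3 uint8, red, green, blue; 480x640 float32, m along the optical axis (not along the pixel's ray), 0 where there is no reading.
- vision.camera_model(name): a dict with "fx", "fy", "cx", "cy" (pixels), "rvec" (rotation vector, rad) and "tvec" (3), from world to camera coordinates, as OpenCV has them. Camera axes: x right, y down, z forward; pixel columns grow to the right and rows downward; lengths in m; the calibration is good to about 2 mm. A picture is of the moment at which its call begins: read the wrist's pose just before it. camera_model takes no time and is no camera call; for the wrist camera it gives the pose at the moment of the call.
- close_job(): hands the job in, once; it reports no verdict.
Trained networks look in the newest picture that a camera, given by its name, has taken for a name from the list of things; names that differ only in an ending like _2 or _b are one class to them, and where a whole thing is asked for, a point or a joint stands for the part that bears it (a point fixed in the world has none). Each returns a list of dicts, best first, with "conf" (0 to 1); they miss things now and then, are a little off and sometimes report something else, mostly with a low value. They report only what shows in the picture. A call takes as long as a camera call. They do not tell look-alikes from the thing itself.
- finder.search_frame(target, camera): "pixel" ([column, row] in pixels, amid what is visible of it).
- finder.masks_of(target, camera): "pixels" (480x640 bool, what is visible of it) and "pixel" ([column, row] in pixels, amid what is visible of it).
- finder.place_of(target, camera): "pixel" ([column, row] in pixels: a listed point, or the origin of a listed thing).
The state is a dict: "time": time; "joint_pos": joint angles; "dq": joint speeds; "tau": joint torques, N m; "eef_pos": TCP position; "ee_rot": TCP orientation; "contact_force": force on the tool from outside, world axes, zero at the start; "ft_torque": the same for the moment, N m; "grip_width": finger opening in m.
Only numpy, scipy, OpenCV 4.12 (cv2) and the standard library are available. Lean on these libraries where they do the work, as an engineer would, in place of code of your own. Each camera call takes 0.05 s, during which the arm holds its last target.

TASK

The black spare pump cassette is in one of the three identical steel jars: starting with the left-hand jar and going right, lift off one lid after another and lay it flat on the bench with its knob up, and stop opening jars once you see the cassette. Take the cassette out and set it down gently in the blue tray, standing on its base as it stood in the jar and lengthwise with the tray. Leave the lifted lids off so that I can see which jars were searched, and leave the unopened jars, the other jars' contents and the things round about as they are.

Things in the scene. Friction and masses are not known exactly. Their poses are not given: they have to be found in the camera images.
- cassette_mid (a point): centre of the spare pump cassette, a black plastic block 70 mm long (its y axis), 18 mm thick (x) and 26 mm high (z), with an orange tab that sticks out 6 mm on its -x side, in the middle 30 mm of the length and only in the lower 12 mm. It weighs about 35 g. It starts standing on the inner floor of one of the three jars, at any yaw, up to 15 mm from the jar's centre. Point: middle of the 18 mm block, 13 mm above its underside.
- cassette: the same cassette; origin on its underside, 3 mm toward -x from the middle of the 18 mm block; axes as above
- jar_a: the left-hand (largest y) of three identical round steel jars standing in a row, about 150 mm from centre to centre, on a black rubber mat 150 mm wide and 3 mm thick. Outside diameter 124 mm, inside 118 mm, 58 mm high, floor 4 mm thick, 0.7 kg, loose. Origin: centre of its underside; z up.
- knob_a (a point): lid of jar_a: point in its round black knob (30 mm across) at the best grip height, 11 mm below the knob's top, 21 mm above the disc's top face, 33 mm above a surface the lid lies flat on. Loose, 0.08 to 0.17 kg: steel disc of 128 mm diameter, 5 mm thick; a plug of 108 mm diameter reaches 7 mm below the disc into the jar (lift straight up). z: the lid's upward normal.
- jar_b: the middle of three identical round steel jars standing in a row, about 150 mm from centre to centre, on a black rubber mat 150 mm wide and 3 mm thick. Outside diameter 124 mm, inside 118 mm, 58 mm high, floor 4 mm thick, 0.7 kg, loose. Origin: centre of its underside; z up.
- knob_b (a point): lid of jar_b: point in its round black knob (30 mm across) at the best grip height, 11 mm below the knob's top, 21 mm above the disc's top face, 33 mm above a surface the lid lies flat on. Loose, 0.08 to 0.17 kg: steel disc of 128 mm diameter, 5 mm thick; a plug of 108 mm diameter reaches 7 mm below the disc into the jar (lift straight up). z: the lid's upward normal.
- jar_c: the right-hand (smallest y) of three identical round steel jars standing in a row, about 150 mm from centre to centre, on a black rubber mat 150 mm wide and 3 mm thick. Outside diameter 124 mm, inside 118 mm, 58 mm high, floor 4 mm thick, 0.7 kg, loose. Origin: centre of its underside; z up.
- knob_c (a point): lid of jar_c: point in its round black knob (30 mm across) at the best grip height, 11 mm below the knob's top, 21 mm above the disc's top face, 33 mm above a surface the lid lies flat on. Loose, 0.08 to 0.17 kg: steel disc of 128 mm diameter, 5 mm thick; a plug of 108 mm diameter reaches 7 mm below the disc into the jar (lift straight up). z: the lid's upward normal.
- tray: shallow blue tray, fixed, 120 mm long (its x axis), 100 mm wide (y), rim 14 mm high, walls and floor 4 mm thick, so 112 x 92 mm inside. Origin: centre of its underside; z up. It stands to the left or the right of the jars.
- bulb_mid (a point): centre of a red rubber pipette bulb, 92 x 45 x 45 mm, lying in one of the jars; stays there
- petri_mid (a point): centre of a clear closed petri dish, 60 mm diameter, 15 mm high, lying in one of the jars; stays there
- tips_mid (a point): bystander: centre (25 mm up) of a pipette tip rack, 62 x 92 x 50 mm, loose, on the other side of the jars from the tray
- beaker_mid (a point): bystander: centre (35 mm up) of a small glass beaker, 59 mm wide, 70 mm high, loose, to the right of the jars
Things that resemble listed ones, but are neither listed nor needed, are in the scene too. What is shaped like the part that bears knob_c but pink is not meant.

How it is judged:
On the way:
1. the cassette's jar and every jar to the left of it stand open, the cassette still inside ((((horizontal distance between cassette_mid and jar_a below 0.06 m and height (world z) of cassette_mid below 0.06 m) and horizontal distance between knob_a and jar_a above 0.1 m) or ((horizontal distance between cassette_mid and jar_b below 0.06 m and height (world z) of cassette_mid below 0.06 m) and horizontal distance between knob_a and jar_a above 0.1 m and horizontal distance between knob_b and jar_b above 0.1 m) or ((horizontal distance between cassette_mid and jar_c below 0.06 m and height (world z) of cassette_mid below 0.06 m) and horizontal distance between knob_a and jar_a above 0.1 m and horizontal distance between knob_b and jar_b above 0.1 m and horizontal distance between knob_c and jar_c above 0.1 m))), for 0.2 s.
At the end, for the whole second after the job is handed in: Cassette at rest in the tray on its base (0.2 rad), lengthwise within 0.35 rad. Lids of its jar and all jars left of it lie flat, knob up, on the bench, over 100 mm from their jar's centre; jars right of it still closed (lid within 12 mm). Bulb and petri dish still in their jars (x of cassette_mid in the frame of tray between -0.05 and 0.05 m and y of cassette_mid in the frame of tray between -0.042 and 0.042 m and height (world z) of cassette_mid below 0.025 m and angle between cassette_mid's own z axis and vertical below 0.2 rad and angle between the y axis of cassette_mid and the x axis of tray, either way round below 0.35 rad and linear speed of cassette below 0.02 m/s and ((horizontal distance between bulb_mid and jar_a below 0.06 m and height (world z) of bulb_mid below 0.06 m) or (horizontal distance between bulb_mid and jar_b below 0.06 m and height (world z) of bulb_mid below 0.06 m) or (horizontal distance between bulb_mid and jar_c below 0.06 m and height (world z) of bulb_mid below 0.06 m)) and ((horizontal distance between petri_mid and jar_a below 0.06 m and height (world z) of petri_mid below 0.06 m) or (horizontal distance between petri_mid and jar_b below 0.06 m and height (world z) of petri_mid below 0.06 m) or (horizontal distance between petri_mid and jar_c below 0.06 m and height (world z) of petri_mid below 0.06 m)) and ((not (horizontal distance between bulb_mid and jar_a below 0.06 m and height (world z) of bulb_mid below 0.06 m) and not (horizontal distance between petri_mid and jar_a below 0.06 m and height (world z) of petri_mid below 0.06 m) and (horizontal distance between knob_a and jar_a above 0.1 m and height (world z) of knob_a below 0.042 m and angle between knob_a's own z axis and vertical below 0.15 rad) and (horizontal distance between knob_b and jar_b below 0.012 m and angle between knob_b's own z axis and vertical below 0.1 rad and height (world z) of knob_b below 0.095 m) and (horizontal distance between knob_c and jar_c below 0.012 m and angle between knob_c's own z axis and vertical below 0.1 rad and height (world z) of knob_c below 0.095 m)) or (not (horizontal distance between bulb_mid and jar_b below 0.06 m and height (world z) of bulb_mid below 0.06 m) and not (horizontal distance between petri_mid and jar_b below 0.06 m and height (world z) of petri_mid below 0.06 m) and (horizontal distance between knob_a and jar_a above 0.1 m and height (world z) of knob_a below 0.042 m and angle between knob_a's own z axis and vertical below 0.15 rad) and (horizontal distance between knob_b and jar_b above 0.1 m and height (world z) of knob_b below 0.042 m and angle between knob_b's own z axis and vertical below 0.15 rad) and (horizontal distance between knob_c and jar_c below 0.012 m and angle between knob_c's own z axis and vertical below 0.1 rad and height (world z) of knob_c below 0.095 m)) or (not (horizontal distance between bulb_mid and jar_c below 0.06 m and height (world z) of bulb_mid below 0.06 m) and not (horizontal distance between petri_mid and jar_c below 0.06 m and height (world z) of petri_mid below 0.06 m) and (horizontal distance between knob_a and jar_a above 0.1 m and height (world z) of knob_a below 0.042 m and angle between knob_a's own z axis and vertical below 0.15 rad) and (horizontal distance between knob_b and jar_b above 0.1 m and height (world z) of knob_b below 0.042 m and angle between knob_b's own z axis and vertical below 0.15 rad) and (horizontal distance between knob_c and jar_c above 0.1 m and height (world z) of knob_c below 0.042 m and angle between knob_c's own z axis and vertical below 0.15 rad)))); the robot touches nothing.
It fails at once if a jar is opened before the one to its left ((horizontal distance between knob_b and jar_b above 0.05 m and horizontal distance between knob_a and jar_a below 0.05 m) or (horizontal distance between knob_c and jar_c above 0.05 m and horizontal distance between knob_b and jar_b below 0.05 m)).
It fails at once if a further jar is opened although the cassette is in view in an opened one (((horizontal distance between cassette_mid and jar_a below 0.06 m and height (world z) of cassette_mid below 0.06 m) and horizontal distance between knob_b and jar_b above 0.05 m) or ((horizontal distance between cassette_mid and jar_b below 0.06 m and height (world z) of cassette_mid below 0.06 m) and horizontal distance between knob_c and jar_c above 0.05 m) or ((horizontal distance between cassette_mid and jar_a below 0.06 m and height (world z) of cassette_mid below 0.06 m) and horizontal distance between knob_c and jar_c above 0.05 m)).
It fails at once if the cassette is dropped (falls faster than 0.5 m/s with no finger on it) (linear speed of cassette above 0.5 m/s and contact force between cassette and the fingers below 0.05 N).
It fails at once if a jar is shifted more than 40 mm or tipped ((distance of jar_a from where it was at the start of the episode above 0.04 m or angle between jar_a's own z axis and vertical above 0.3 rad) or (distance of jar_b from where it was at the start of the episode above 0.04 m or angle between jar_b's own z axis and vertical above 0.3 rad) or (distance of jar_c from where it was at the start of the episode above 0.04 m or angle between jar_c's own z axis and vertical above 0.3 rad)).
It fails at once if the tip rack or the beaker is shifted more than 30 mm (distance of any of tips_mid, beaker_mid from where it was at the start of the episode above 0.03 m).
It also fails if it takes over 72 s, if anything falls off the work surface, if the arm or the gripper's body presses on something with over 40 N, if the wrist force passes 120 N, or if a joint passes its speed limit or range.

## Working session

There is one attempt and no reset: what is moved stays moved. The work goes in short steps, Python scripts to look and compute and a shell command to move; the robot and the scene stay as the last step left them, time stands still between calls to the robot, and variables do not carry over. Pictures are saved under pics/ and viewed, and the job is handed in when it is done.

```bash
mkdir -p pics; cat > h.py <<'E'
import numpy as np, cv2
from rig import r, vision, finder
def snap(n,f):
    p,d=vision.camera(n); cv2.imwrite(f'pics/{f}.png',p[:,:,::-1]); np.save(f'pics/{f}.npy',d); return p,d,vision.camera_model(n)
def world(m,px,depth):
    R=cv2.Rodrigues(np.array(m['rvec'],float))[0]; t=np.array(m['tvec'],float).ravel()
    c=np.array([(px[0]-m['cx'])/m['fx']*depth,(px[1]-m['cy'])/m['fy']*depth,depth]); return R.T@(c-t)
def ray(m,px,z):
    R=cv2.Rodrigues(np.array(m['rvec'],float))[0]; t=np.array(m['tvec'],float).ravel()
    o=-R.T@t; d=R.T@np.array([(px[0]-m['cx'])/m['fx'],(px[1]-m['cy'])/m['fy'],1]); return o+d*(z-o[2])/d[2]
def proj(m,P):
    return cv2.projectPoints(np.array(P,float).reshape(-1,3),np.array(m['rvec'],float),np.array(m['tvec'],float),np.array([[m['fx'],0,m['cx']],[0,m['fy'],m['cy']],[0,0,1.]]),None)[0].reshape(-1,2)
def dep(d,px,k=2):
    c,r_=int(round(px[0])),int(round(px[1])); w=d[max(0,r_-k):r_+k+1,max(0,c-k):c+k+1]; w=w[w>0]; return float(np.median(w)) if len(w) else 0
E
python3 - <<'E'
from h import *
np.set_printoptions(precision=4,suppress=True)
s=r.state(); print(s['time'],s['eef_pos'],s['ee_rot'],s['grip_width'],r.pinch_z)
for n in ['scene','top']:
    p,d,m=snap(n,n+'0')
    for t in ['knob_a','jar_a','tray','tips_mid','beaker_mid','cassette']:
        for o in finder.place_of(t,n): 
            px=o['pixel']; print(n,t,np.round(px),round(o['conf'],2),world(m,px,dep(d,px)) if dep(d,px) else None)
E
```

```text
0.0 [ 0.2858 -0.583   0.2257] [[ 0.8979  0.4403 -0.0008]
 [ 0.4403 -0.8979  0.0018]
 [ 0.     -0.0019 -1.    ]] 0.09193770937998384 0.0188
scene knob_a [373. 251.] 0.96 [ 0.604  -0.2088  0.0936]
scene knob_a [327. 234.] 0.9 [ 0.5988 -0.0535  0.095 ]
scene knob_a [436. 356.] 0.9 [ 0.387  -0.5327  0.0424]
scene knob_a [292. 220.] 0.59 [0.608  0.0867 0.0889]
scene jar_a [328. 258.] 0.88 [ 0.5607 -0.0877  0.0459]
scene jar_a [373. 277.] 0.79 [ 0.5667 -0.2391  0.0414]
scene jar_a [288. 243.] 0.56 [0.5621 0.0642 0.0383]
scene tray [214. 231.] 0.82 [0.5116 0.3349 0.0022]
scene tips_mid [397. 321.] 0.89 [ 0.4423 -0.396   0.0411]
scene beaker_mid [434. 294.] 0.83 [ 0.6072 -0.4028  0.0383]
scene beaker_mid [326. 258.] 0.62 [ 0.5577 -0.0832  0.0459]
top knob_a [256. 201.] 0.74 [0.6199 0.0894 0.0969]
top knob_a [487. 289.] 0.72 [ 0.397  -0.5327  0.0444]
top knob_a [307. 204.] 0.59 [ 0.6135 -0.0456  0.0978]
top tray [175. 246.] 0.71 [0.5113 0.3286 0.0032]
top tips_mid [430. 266.] 0.88 [ 0.4577 -0.3831  0.0448]
top beaker_mid [432. 204.] 0.58 [ 0.6371 -0.3969  0.0302]
```

View pics/scene0.png

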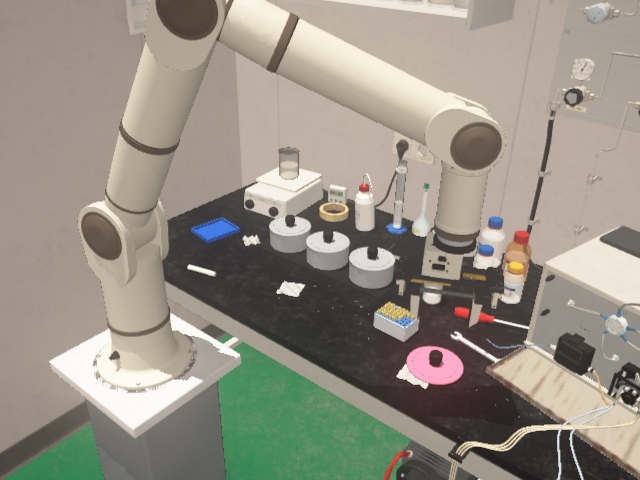

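View pics/top0.png

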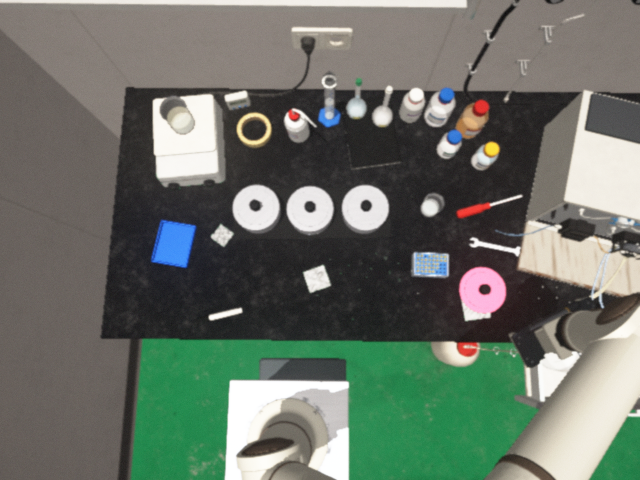

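Candidates for knob_a, in scene pixels: (292,220) on the left-hand steel jar, (327,234) on the middle jar, (373,251) on the right-hand jar, and (436,356) on the pink decoy lid lying on the bench. I choose (292,220), the one with the largest y. In the top picture it is at (256,201). The tray is on the left at top (175,246). I'll check this in a close crop.

```bash
python3 - <<'E'
from h import *
np.set_printoptions(precision=4,suppress=True)
p=cv2.imread('pics/top0.png'); c=p[170:330,130:400]; cv2.imwrite('pics/crop0.png',cv2.resize(c,None,fx=2.9,fy=2.9,interpolation=cv2.INTER_CUBIC))
d=np.load('pics/top0.npy'); m=vision.camera_model('top')
for n,px in dict(ja=(256,201),jb=(309,207),jc=(364,204),tis=(317,278),tis2=(222,235),pen=(226,313),tape=(253,129),bal=(188,160),tile=(372,144),edge=(300,335)).items(): print(n,world(m,px,dep(d,px)))
E
```

```text
ja [0.6207 0.0907 0.0971]
jb [ 0.6056 -0.0516  0.0978]
jc [ 0.6157 -0.1987  0.0972]
tis [ 0.4256 -0.0738  0.0047]
tis2 [0.5441 0.1967 0.0083]
pen [0.3261 0.1726 0.0156]
tape [ 0.8688  0.1239 -0.0016]
bal [0.7402 0.2859 0.0798]
tile [ 0.8204 -0.2293  0.0115]
edge [ 0.2694 -0.0297  0.0006]
```

```bash
python3 -m handwheel '.015 -.012 -.003 0 0 0 1;.031 -.0243 -.004 0 0 0 1;.031 -.0243 -.004 0 0 0 1;.031 -.0243 -.004 0 0 0 1;.031 -.0243 -.004 0 0 0 1;.031 -.0243 -.004 0 0 0 1;.031 -.0243 -.004 0 0 0 1;.031 -.0243 -.004 0 0 0 1;.031 -.0243 -.004 0 0 0 1;.031 -.0243 -.004 0 0 0 1;.031 -.0243 -.004 0 0 0 1;.031 -.0243 0 0 0 0 1;.031 -.0243 0 0 0 0 1;.031 -.0243 0 0 0 0 1;.031 -.0243 0 0 0 0 1;.031 -.0243 0 0 0 0 1;.031 -.0243 0 0 0 0 1;.031 -.0243 0 0 0 0 1;.015 -.012 0 0 0 0 1;0 0 0 0 0 0 1'
```

```text
time: 2.37
eef_pos: [0.5947, 0.0611, 0.2702]
ee_rot: [[0.894, 0.448, 0.001], [0.448, -0.894, 0.004], [0.003, -0.003, -1.0]]
contact_force: [0.0, 0.2, 0.1]
grip_width: 0.0918
```

View pics/crop0.png

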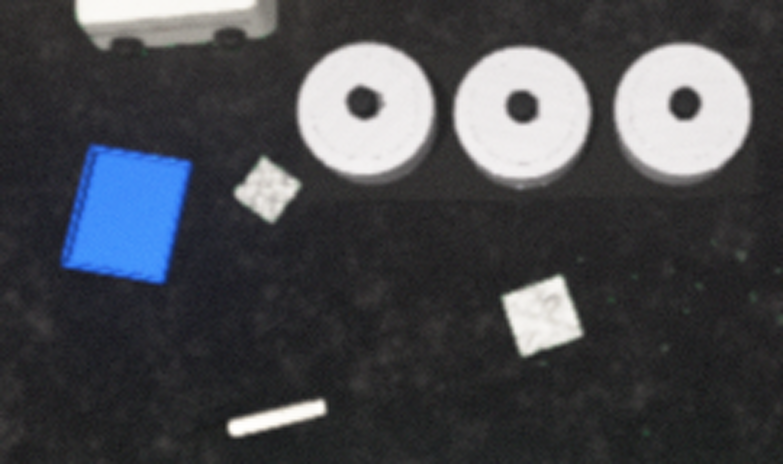

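The crop shows three steel lids with black knobs, at crop (362,101), (521,107) and (684,102). The left one is the target. The blue tray is at (127,213), and tissues at (268,189) and (543,314). Next, the wrist view.

```bash
cat > look.py <<'E'
import sys
from h import *
np.set_printoptions(precision=4,suppress=True)
f=sys.argv[1]; z=float(sys.argv[2])
s=r.state(); print(s['time'],s['eef_pos'])
p,d,m=snap('wrist',f)
for t in sys.argv[3:]:
    for o in finder.place_of(t,'wrist'):
        px=o['pixel']; print(t,np.round(px,1),round(o['conf'],2),'depthpt',world(m,px,dep(d,px)),'ray',ray(m,px,z))
E
python3 look.py w1 0.085 knob_a jar_a
```

```text
2.3667 [0.5947 0.0611 0.2702]
knob_a [427.7 252.2] 0.92 depthpt [ 0.6116 -0.0527  0.0978] ray [ 0.6098 -0.0582  0.085 ]
knob_a [299.2 184.6] 0.84 depthpt [0.615  0.092  0.0973] ray [0.6134 0.0921 0.085 ]
```

View pics/w1.png

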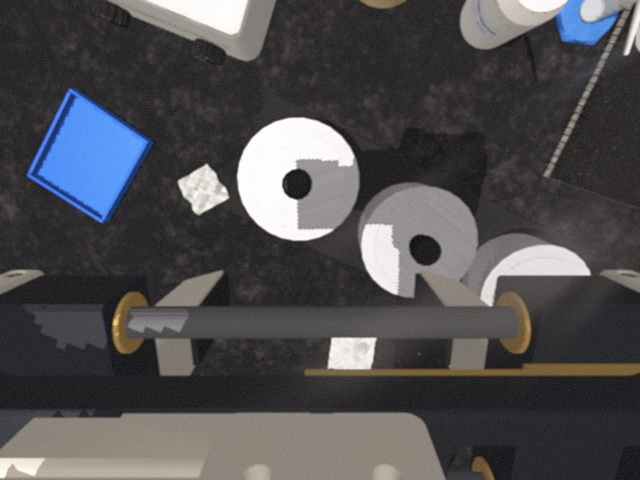

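```bash
cat >> h.py <<'E'
def cloud(m,d):
    R=cv2.Rodrigues(np.array(m['rvec'],float))[0]; t=np.array(m['tvec'],float).ravel()
    v,u=np.mgrid[0:d.shape[0],0:d.shape[1]]
    c=np.stack([(u-m['cx'])/m['fx']*d,(v-m['cy'])/m['fy']*d,d],-1); P=(c-t)@R; P[d<=0]=np.nan; return P
def circ(P,lo,hi,c,rad):
    z=P[...,2]; k=(z>lo)&(z<hi)&(np.hypot(P[...,0]-c[0],P[...,1]-c[1])<rad); 
    q=P[k]; e=cv2.minEnclosingCircle(q[:,:2].astype(np.float32)); return len(q),q.mean(0),e
E
python3 - <<'E'
from h import *
np.set_printoptions(precision=4,suppress=True)
for n,f in (('wrist','w1'),('top','top0'),('scene','scene0')):
    m=vision.camera_model(n); P=cloud(m,np.load(f'pics/{f}.npy'))
    for c in ((.613,.091),(.61,-.055),(.61,-.2)):
        try:print(n,circ(P,.085,.11,c,.035),circ(P,.055,.076,c,.075))
        except Exception as e: print(n,c,'none')
E
```

```text
wrist (732, array([0.6141, 0.0895, 0.096 ]), ((0.6132602095603943, 0.08950148522853851), 0.014880958944559097)) (10881, array([0.6155, 0.0904, 0.0656]), ((0.6128370761871338, 0.08946742117404938), 0.06397120654582977))
wrist (706, array([ 0.6108, -0.0559,  0.0959]), ((0.6100990772247314, -0.05801771208643913), 0.015019549988210201)) (8634, array([ 0.6156, -0.0527,  0.0662]), ((0.6098173260688782, -0.0585937574505806), 0.06408082693815231))
wrist (0, array([nan, nan, nan]), ((0.0, 0.0), 0.0)) (2823, array([ 0.6431, -0.1833,  0.0658]), ((0.6253620386123657, -0.20003870129585266), 0.06168850511312485))
top (101, array([0.6101, 0.096 , 0.0961]), ((0.6111171841621399, 0.0971548929810524), 0.015159311704337597)) (1529, array([0.611 , 0.0964, 0.0662]), ((0.612689197063446, 0.09683336317539215), 0.06475868821144104))
top (98, array([ 0.6085, -0.0516,  0.0966]), ((0.6095389127731323, -0.05182426795363426), 0.015125859528779984)) (1536, array([ 0.6088, -0.0513,  0.0666]), ((0.6100519299507141, -0.051059965044260025), 0.06417018175125122))
top (98, array([ 0.6135, -0.2026,  0.0966]), ((0.614546
[... 288 characters left out ...]
ay([0.5996, 0.0897, 0.0648]), ((0.6106034517288208, 0.09643720090389252), 0.06872594356536865))
scene (67, array([ 0.6027, -0.0527,  0.0936]), ((0.6032149195671082, -0.05186667665839195), 0.018032066524028778)) (747, array([ 0.5973, -0.0575,  0.0649]), ((0.607297420501709, -0.05079817771911621), 0.06993497163057327))
scene (79, array([ 0.6076, -0.2043,  0.0937]), ((0.6101831793785095, -0.2004365175962448), 0.017892302945256233)) (856, array([ 0.6016, -0.2085,  0.065 ]), ((0.6143051385879517, -0.20033375918865204), 0.06859602779150009))h.py:21: RuntimeWarning: Mean of empty slice.
  q=P[k]; e=cv2.minEnclosingCircle(q[:,:2].astype(np.float32)); return len(q),q.mean(0),e
  ret = um.true_divide(
```

```bash
python3 -m handwheel '.01 -.007 .03 0 0 0 1;.01 -.007 .03 0 0 0 1;.0104 -.0066 .03 0 0 0 1;0 0 .02 0 0 0 1;0 0 0 0 0 0 1;0 0 0 0 0 0 1'; python3 look.py w2 .085 knob_a; python3 - <<'E'
from h import *
np.set_printoptions(precision=4,suppress=True)
m=vision.camera_model('wrist'); P=cloud(m,np.load('pics/w2.npy'));c=(.613,.091)
print(circ(P,.085,.11,c,.035),circ(P,.055,.076,c,.075))
R=cv2.Rodrigues(m['rvec'])[0];print(-R.T@np.ravel(m['tvec']),R)
p,d,m=snap('top','top1'); print(finder.place_of('knob_a','top')[:3])
E
```

```text
time: 3.02
eef_pos: [0.6112, 0.0835, 0.159]
ee_rot: [[0.899, 0.438, -0.003], [0.438, -0.899, -0.001], [-0.003, 0.0, -1.0]]
contact_force: [-0.7, 0.6, -0.4]
grip_width: 0.0916
3.0167 [0.6112 0.0835 0.159 ]
knob_a [303.7 234.5] 0.9 depthpt [0.6197 0.1003 0.0995] ray [0.616  0.0993 0.085 ]
(1548, array([0.6185, 0.1002, 0.099 ]), ((0.6168020963668823, 0.09954912960529327), 0.015014619566500187)) (20206, array([0.6205, 0.1013, 0.0691]), ((0.6165556311607361, 0.09956162422895432), 0.0639369934797287))
[0.6766 0.1154 0.3195] [[ 0.4386 -0.8987  0.0005]
 [-0.8679 -0.4234  0.2599]
 [-0.2334 -0.1144 -0.9656]]
[{'pixel': [308.5, 205.7], 'conf': 0.86}, {'pixel': [484.4, 289.3], 'conf': 0.84}, {'pixel': [368.3, 205.6], 'conf': 0.59}]
```

View pics/w2.png

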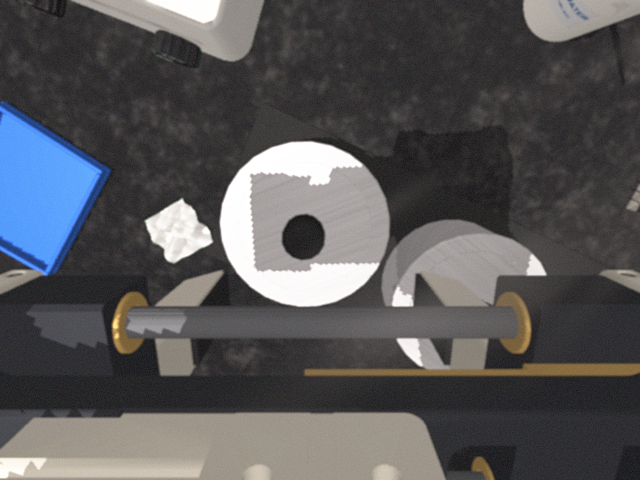

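```bash
sed -i "s/    p,d=vision.camera(n); /    m=vision.camera_model(n); p,d=vision.camera(n); /; s/return p,d,vision.camera_model(n)/return p,d,m/" h.py
python3 -m handwheel '0 0 0 0 0 0 1;0 0 0 0 0 0 1'
cat >> look.py <<'E'
print(r.state()['eef_pos'])
P=cloud(m,d); np.save('pics/cl.npy',P)
E
python3 look.py w3 .085 knob_a; python3 - <<'E'
from h import *
np.set_printoptions(precision=4,suppress=True)
P=np.load('pics/cl.npy');c=(.613,.091)
print(circ(P,.085,.11,c,.035)[2],circ(P,.055,.076,c,.075)[2])
E
```

```text
time: 3.38
eef_pos: [0.6128, 0.0856, 0.1611]
ee_rot: [[0.898, 0.44, 0.002], [0.44, -0.898, -0.0], [0.002, 0.001, -1.0]]
contact_force: [-0.7, 0.1, -0.3]
grip_width: 0.0921
3.3833 [0.6128 0.0856 0.1611]
knob_a [301.8 236.6] 0.87 depthpt [0.6177 0.1023 0.0978] ray [0.6143 0.1015 0.085 ]
[0.6124 0.0858 0.1605]
((0.6144307851791382, 0.09873340278863907), 0.014919983223080635) ((0.6142876744270325, 0.098439522087574), 0.06393680721521378)
```

```bash
python3 -m handwheel '.0032 -.0054 .01 0 0 0 1;.0032 -.0054 .02 0 0 0 1;0 0 .03 0 0 0 1;0 0 .02 0 0 0 1;0 0 .01 0 0 0 1;0 0 0 0 0 0 1;0 0 0 0 0 0 1;0 0 0 0 0 0 .5;0 0 0 0 0 0 0;0 0 0 0 0 0 0;0 0 0 0 0 0 0;0 0 0 0 0 0 0;0 0 0 0 0 0 0;0 0 0 0 0 0 0'
```

```text
time: 4.65
eef_pos: [0.6131, 0.0984, 0.0698]
ee_rot: [[0.898, 0.44, 0.0], [0.44, -0.898, -0.0], [0.0, 0.0, -1.0]]
contact_force: [-0.4, -0.2, 0.1]
grip_width: 0.0494
```

```bash
python3 -m handwheel '0 0 0 0 0 0 0;0 0 0 0 0 0 0;0 0 0 0 0 0 0;0 0 0 0 0 0 0;0 0 0 0 0 0 0;0 0 0 0 0 0 0'
```

```text
time: 5.15
eef_pos: [0.6131, 0.0984, 0.0697]
ee_rot: [[0.898, 0.44, -0.0], [0.44, -0.898, -0.0], [-0.0, 0.0, -1.0]]
contact_force: [0.5, -0.5, 0.7]
grip_width: 0.0286
```

```bash
python3 -m handwheel '0 0 -.006 0 0 0 0;0 0 -.014 0 0 0 0;0 0 -.02 0 0 0 0;-.01 -.006 0 0 0 0 0;-.02 -.0115 0 0 0 0 0;-.025 -.0143 0 0 0 0 0;-.025 -.0143 0 0 0 0 0;-.025 -.0143 .01 0 0 0 0;-.025 -.0143 .02 0 0 0 0;-.02 -.0115 .02 0 0 0 0;-.009 -.0051 .02 0 0 0 0;0 0 .012 0 0 0 0;0 0 .006 0 0 0 0;0 0 0 0 0 0 0;0 0 0 0 0 0 0;0 0 0 0 0 0 0'
```

```text
time: 6.48
eef_pos: [0.4316, 0.1108, 0.0227]
ee_rot: [[0.898, 0.44, 0.002], [0.44, -0.898, 0.001], [0.002, 0.0, -1.0]]
contact_force: [-0.5, 0.5, -0.7]
grip_width: 0.0288
```

```bash
python3 -m handwheel '0 0 .003 0 0 0 0;0 0 .003 0 0 0 0;0 0 0 0 0 0 0;0 0 0 0 0 0 0'
```

```text
time: 6.82
eef_pos: [0.4302, 0.1103, 0.0157]
ee_rot: [[0.898, 0.44, -0.0], [0.44, -0.898, -0.0], [-0.0, 0.0, -1.0]]
contact_force: [-0.1, -0.9, -1.4]
grip_width: 0.029
```

```bash
python3 look.py w4 .04 knob_a cassette bulb_mid petri_mid
```

```text
6.8167 [0.4302 0.1103 0.0157]
knob_a [324.7 303.1] 0.84 depthpt [0.4379 0.1124 0.044 ] ray [0.4362 0.1115 0.04  ]
[0.4301 0.1104 0.0158]
```

View pics/w4.png

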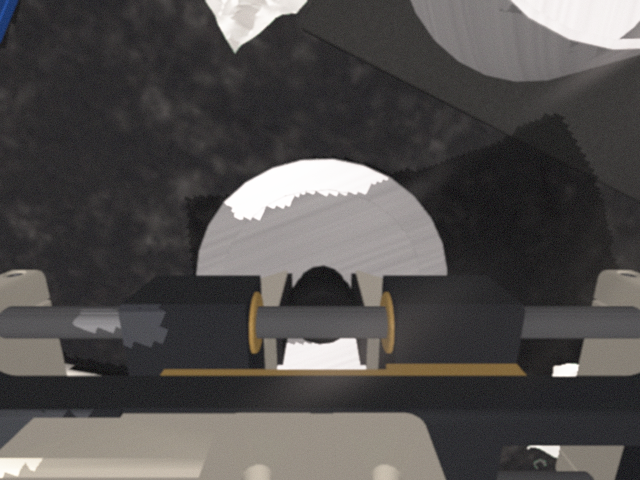

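```bash
python3 -m handwheel '0 0 0 0 0 0 .7;0 0 0 0 0 0 .7;0 0 0 0 0 0 .7;0 0 0 0 0 0 .7;0 0 0 0 0 0 .7;0 0 -.01 0 0 0 .8;0 0 -.03 0 0 0 .8;0 0 -.04 0 0 0 1;0 0 -.04 0 0 0 1;.02 .01 -.04 0 0 0 1;.025 0 -.03 0 0 0 1;.03 -.01 -.02 0 0 0 1;.03 -.01 -.02 0 0 0 1;.02 -.01 0 0 0 0 1;.01 0 0 0 0 0 1;0 0 0 0 0 0 1;0 0 0 0 0 0 1;0 0 0 0 0 0 1'; python3 look.py w5 .03 knob_a cassette_mid bulb_mid petri_mid
```

```text
time: 8.57
eef_pos: [0.5392, 0.1864, 0.2412]
ee_rot: [[0.898, 0.44, -0.002], [0.44, -0.898, -0.002], [-0.003, 0.0, -1.0]]
contact_force: [-1.1, -0.3, 0.1]
grip_width: 0.0919
8.5667 [0.5392 0.1864 0.2412]
knob_a [573.8 264.3] 0.58 depthpt [ 0.6092 -0.0402  0.0976] ray [ 0.6105 -0.0981  0.03  ]
bulb_mid [414.3 189.7] 0.75 depthpt [0.604  0.1132 0.0499] ray [0.6041 0.1072 0.03  ]
[0.5401 0.187  0.242 ]
```

View pics/w5.png

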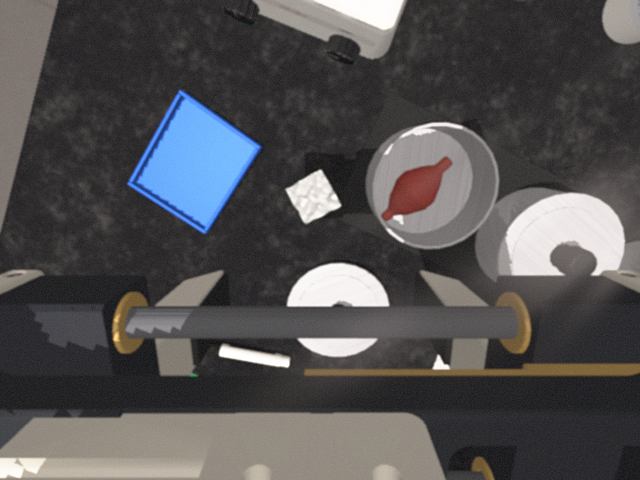

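Jar A holds the red bulb, at (415,190), and lid A lies flat in front at (340,310). Next is jar B.

```bash
python3 - <<'E'
from h import *
np.set_printoptions(precision=4,suppress=True)
P=np.load('pics/cl.npy'); im=cv2.imread('pics/w5.png').astype(int)
k=(im[...,0]>im[...,2]+60)&(im[...,0]>90)&(P[...,1]>.2)&np.isfinite(P[...,0]); q=P[k]; print(len(q),q[:,2].min(),np.percentile(q[:,2],[5,50,95]))
x=cv2.minAreaRect(q[:,:2].astype(np.float32)); print(x, cv2.boxPoints(x))
for c,lo,hi in (((.613,.098),.05,.066),((.43,.11),.035,.055),((.43,.11),.005,.02)):
  print(circ(P,lo,hi,c,.075))
E
python3 -m handwheel '-.002 .012 0 0 0 0 1;-.004 .024 0 0 0 0 1;-.006 .035 .01 0 0 0 1;-.006 .035 .02 0 0 0 1;-.006 .035 .02 0 0 0 1;-.006 .035 .02 0 0 0 1;-.006 .035 .01 0 0 0 1;-.006 .026 0 0 0 0 1;-.002 .012 0 0 0 0 1;0 0 0 0 0 0 1;0 0 0 0 0 0 1;0 0 0 0 0 0 1;0 0 0 0 0 0 1'
python3 look.py w6 .085 knob_a; python3 - <<'E'
from h import *
P=np.load('pics/cl.npy');c=(.61,-.055)
print(circ(P,.085,.11,c,.035)[2],circ(P,.055,.076,c,.075)[2])
E
```

```text
10538 -0.0019494521532804998 [0.0026 0.0043 0.0141]
((0.5172975659370422, 0.3381430208683014), (0.1069314032793045, 0.12733885645866394), 80.8244857788086) [[0.4459 0.2955]
 [0.5716 0.2752]
 [0.5887 0.3808]
 [0.463  0.4011]]
(2319, array([0.6173, 0.0916, 0.0575]), ((0.6144863367080688, 0.09882628917694092), 0.06220712512731552))
(0, array([nan, nan, nan]), ((0.0, 0.0), 0.0))
(4426, array([0.4437, 0.1169, 0.0123]), ((0.4314742088317871, 0.11101642996072769), 0.06401927769184113))
time: 9.9
eef_pos: [0.6105, -0.0522, 0.1628]
ee_rot: [[0.896, 0.444, 0.001], [0.444, -0.896, 0.001], [0.001, -0.001, -1.0]]
contact_force: [0.3, 0.6, 0.7]
grip_width: 0.0919
9.9 [ 0.6105 -0.0522  0.1628]
knob_a [320.  246.8] 0.72 depthpt [ 0.6139 -0.0496  0.0978] ray [ 0.6104 -0.0513  0.085 ]
[ 0.6106 -0.0528  0.1627]
((0.6122720837593079, -0.04940514266490936), 0.014967781491577625) ((0.6120733022689819, -0.04961754009127617), 0.06394113600254059)h.py:21: RuntimeWarning: Mean of empty slice.
  q=P[k]; e=cv2.minEnclosingCircle(q[:,:2].astype(np.float32)); return len(q),q.mean(0),e
  ret = um.true_divide(
```

View pics/w6.png

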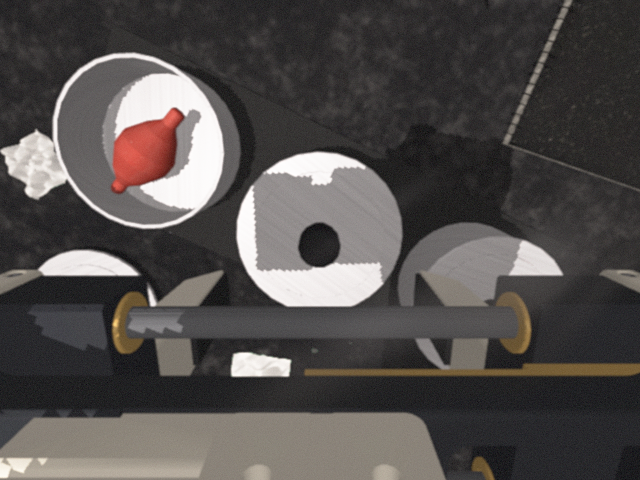

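Knob B is at (319,245), directly under the hand.

```bash
python3 -m handwheel '.0013 -.0016 .015 0 0 0 .6;0 0 .025 0 0 0 .6;0 0 .025 0 0 0 .6;0 0 .02 0 0 0 .6;0 0 .0075 0 0 0 .6;0 0 0 0 0 0 .6;0 0 0 0 0 0 0;0 0 0 0 0 0 0;0 0 0 0 0 0 0;0 0 0 0 0 0 0;0 0 0 0 0 0 0;0 0 0 0 0 0 0;0 0 0 0 0 0 0'
```

```text
time: 11.08
eef_pos: [0.6117, -0.0528, 0.0707]
ee_rot: [[0.898, 0.44, 0.001], [0.44, -0.898, 0.0], [0.001, 0.001, -1.0]]
contact_force: [-1.7, 1.0, 5.5]
grip_width: 0.0288
```

```bash
python3 -m handwheel '0 0 -.006 0 0 0 0;0 0 -.014 0 0 0 0;0 0 -.02 0 0 0 0;-.01 .0024 0 0 0 0 0;-.024 .0056 0 0 0 0 0;-.032 .0076 0 0 0 0 0;-.034 .0081 0 0 0 0 0;-.034 .0081 .01 0 0 0 0;-.034 .0081 .02 0 0 0 0;-.03 .007 .02 0 0 0 0;-.019 .0049 .02 0 0 0 0;0 0 .012 0 0 0 0;0 0 .006 0 0 0 0;0 0 .003 0 0 0 0;0 0 0 0 0 0 0;0 0 0 0 0 0 0;0 0 0 0 0 0 0'
```

```text
time: 12.5
eef_pos: [0.4406, -0.1945, 0.0194]
ee_rot: [[0.897, 0.442, 0.002], [0.442, -0.897, -0.0], [0.002, 0.001, -1.0]]
contact_force: [-0.2, -0.1, -0.9]
grip_width: 0.0288
```

```bash
python3 -m handwheel '0 0 .0025 0 0 0 0;0 0 0 0 0 0 0;0 0 0 0 0 0 0;0 0 0 0 0 0 .7;0 0 0 0 0 0 .7;0 0 0 0 0 0 .7;0 0 0 0 0 0 .7;0 0 0 0 0 0 .7;0 0 -.01 0 0 0 .8;0 0 -.03 0 0 0 .8;0 0 -.04 0 0 0 1;0 0 -.04 0 0 0 1;.02 -.016 -.03 0 0 0 1;.03 -.026 -.02 0 0 0 1;.03 -.026 -.02 0 0 0 1;.03 -.026 -.02 0 0 0 1;.02 -.016 -.01 0 0 0 1;.01 -.01 0 0 0 0 1;0 0 0 0 0 0 1;0 0 0 0 0 0 1'; python3 -m handwheel '0 0 0 0 0 0 1'; python3 look.py w7 .03 knob_a cassette_mid bulb_mid petri_mid
```

```text
time: 14.17
eef_pos: [0.5087, -0.032, 0.2327]
ee_rot: [[0.897, 0.442, -0.0], [0.442, -0.897, -0.0], [-0.0, 0.0, -1.0]]
contact_force: [0.6, -0.5, -0.3]
grip_width: 0.0917
time: 14.25
eef_pos: [0.5081, -0.0339, 0.232]
ee_rot: [[0.898, 0.439, -0.001], [0.439, -0.898, -0.001], [-0.002, 0.0, -1.0]]
contact_force: [-0.2, -0.6, 0.5]
grip_width: 0.0918
14.25 [ 0.5081 -0.0339  0.232 ]
knob_a [423.9 327.2] 0.85 depthpt [ 0.5447 -0.0438  0.3154] ray [ 0.4392 -0.201   0.03  ]
knob_a [541.3 201.6] 0.83 depthpt [ 0.6121 -0.1929  0.0973] ray [ 0.6212 -0.2367  0.03  ]
knob_a [169.3 216.5] 0.69 depthpt [0.4389 0.1058 0.044 ] ray [0.4335 0.1102 0.03  ]
bulb_mid [231.8  60.7] 0.63 depthpt [0.6013 0.101  0.0509] ray [0.6031 0.1074 0.03  ]
petri_mid [378.9 124.7] 0.87 depthpt [ 0.6147 -0.047   0.022 ] ray [ 0.6137 -0.046   0.03  ]
[ 0.5086 -0.0338  0.232 ]
```

View pics/w7.png

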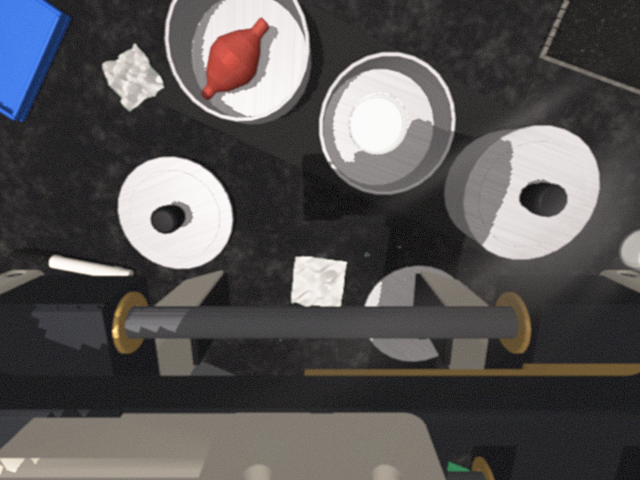

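Jar B holds the petri dish, at (378,125), and there is no cassette in it. The cassette must be in C. I'll look for a free spot for lid C.

```bash
python3 - <<'E'
from h import *
m=vision.camera_model('top'); P=cloud(m,np.load('pics/top0.npy')); q=P[np.isfinite(P[...,0])]
im=cv2.imread('pics/top0.png')[np.isfinite(P[...,0])].max(1)
G=np.zeros((140,240),np.uint8) # x .3..1.0, y -.6..+.6 5mm
ok=(q[:,0]>.3)&(q[:,0]<.995)&(abs(q[:,1])<.595)
i=((q[:,0]-.3)/.005).astype(int); j=((q[:,1]+.6)/.005).astype(int)
b=ok&((q[:,2]>.012)|(im>110)); G[i[b],j[b]]=1
for c in ((.431,.111),(.44,-.196)):
    cv2.circle(G,(int((c[1]+.6)/.005),int((c[0]-.3)/.005)),13,1,-1)
D=cv2.distanceTransform(1-G,cv2.DIST_L2,5)*.005
for x in np.arange(.35,.9,.03): print(round(x,2),[f"{y:.2f}:{D[int((x-.3)/.005),int((y+.6)/.005)]*1000:.0f}" for y in np.arange(-.3,.32,.04)])
E
```

```text
0.35 ['-0.30:74', '-0.26:51', '-0.22:35', '-0.18:33', '-0.14:46', '-0.10:52', '-0.06:40', '-0.02:50', '0.02:63', '0.06:38', '0.10:25', '0.14:5', '0.18:15', '0.22:22', '0.26:38', '0.30:56']
0.38 ['-0.30:53', '-0.26:25', '-0.22:0', '-0.18:0', '-0.14:18', '-0.10:18', '-0.06:5', '-0.02:27', '0.02:43', '0.06:11', '0.10:0', '0.14:0', '0.18:18', '0.22:51', '0.26:69', '0.30:70']
0.41 ['-0.30:41', '-0.26:7', '-0.22:0', '-0.18:0', '-0.14:0', '-0.10:0', '-0.06:0', '-0.02:20', '0.02:35', '0.06:0', '0.10:0', '0.14:0', '0.18:5', '0.22:44', '0.26:53', '0.30:40']
0.44 ['-0.30:35', '-0.26:0', '-0.22:0', '-0.18:0', '-0.14:0', '-0.10:5', '-0.06:0', '-0.02:10', '0.02:32', '0.06:0', '0.10:0', '0.14:0', '0.18:5', '0.22:42', '0.26:37', '0.30:10']
0.47 ['-0.30:40', '-0.26:7', '-0.22:0', '-0.18:0', '-0.14:0', '-0.10:14', '-0.06:16', '-0.02:29', '0.02:38', '0.06:5', '0.10:0', '0.14:0', '0.18:14', '0.22:47', '0.26:30', '0.30:0']
0.5 ['-0.30:41', '-0.26:25', '-0.22:0', '-0.18:0', '-0.14:18', '-0.10:42', '-0.06:43', '-0.02:47', '0.02:54', '0.06:25', '0.10:10', '0.14:10', '0.18:18', '0.22:21', '0.26:25', '0.30:0'
[... 1644 characters left out ...]
, '-0.26:0', '-0.22:0', '-0.18:0', '-0.14:11', '-0.10:15', '-0.06:0', '-0.02:15', '0.02:16', '0.06:18', '0.10:10', '0.14:10', '0.18:20', '0.22:0', '0.26:0', '0.30:0']
0.83 ['-0.30:0', '-0.26:0', '-0.22:0', '-0.18:5', '-0.14:5', '-0.10:43', '-0.06:21', '-0.02:0', '0.02:0', '0.06:16', '0.10:0', '0.14:5', '0.18:14', '0.22:0', '0.26:0', '0.30:0']
0.86 ['-0.30:0', '-0.26:0', '-0.22:0', '-0.18:5', '-0.14:5', '-0.10:15', '-0.06:20', '-0.02:5', '0.02:0', '0.06:10', '0.10:11', '0.14:16', '0.18:7', '0.22:0', '0.26:0', '0.30:0']
0.89 ['-0.30:7', '-0.26:0', '-0.22:0', '-0.18:0', '-0.14:0', '-0.10:0', '-0.06:7', '-0.02:16', '0.02:18', '0.06:16', '0.10:0', '0.14:0', '0.18:5', '0.22:0', '0.26:0', '0.30:0']
```

```bash
python3 -m handwheel '.002 .015 0 0 0 0 1;.003 .03 .01 0 0 0 1;.004 .035 .015 0 0 0 1;.004 .035 .015 0 0 0 1;.004 .035 .015 0 0 0 1;.002 .03 .01 0 0 0 1;.002 .0175 .007 0 0 0 1;0 0 0 0 0 0 1;0 0 0 0 0 0 1;0 0 0 0 0 0 .8;0 0 0 0 0 0 .8'
python3 look.py w8 .085 knob_a; python3 - <<'E'
from h import *
P=np.load('pics/cl.npy');c=(.614,-.202)
print(circ(P,.085,.11,c,.035)[2],circ(P,.055,.076,c,.075)[2])
E
```

```text
time: 15.42
eef_pos: [0.6149, -0.1996, 0.1608]
ee_rot: [[0.897, 0.442, 0.0], [0.442, -0.897, 0.0], [0.001, -0.0, -1.0]]
contact_force: [-0.0, -0.0, 0.1]
grip_width: 0.0828
15.4167 [ 0.6149 -0.1996  0.1608]
knob_a [238.7 384. ] 0.84 depthpt [ 0.6314 -0.1739  0.2621] ray [ 0.4843 -0.1907  0.085 ]
knob_a [323.4 251.3] 0.84 depthpt [ 0.6169 -0.2003  0.0979] ray [ 0.6133 -0.2021  0.085 ]
[ 0.6149 -0.1997  0.1611]
((0.6171343326568604, -0.20146863162517548), 0.014964875765144825) ((0.6170897483825684, -0.20165538787841797), 0.06392832845449448)
```

View pics/w8.png

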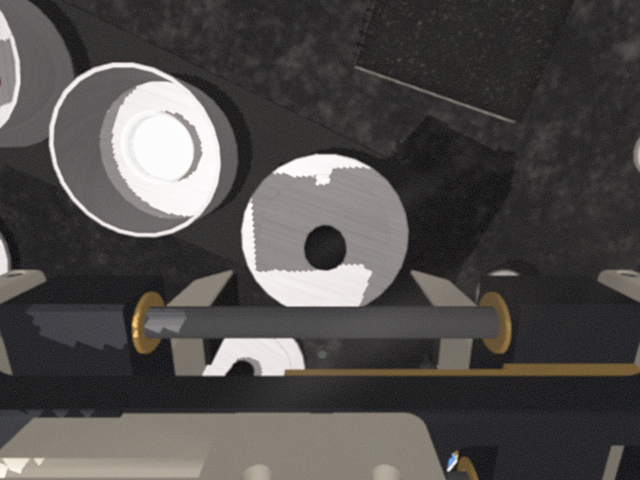

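Knob C is at (325,247). Now I grip it.

```bash
python3 -m handwheel '0 .0025 .015 0 0 0 .6;0 0 .025 0 0 0 .6;0 0 .025 0 0 0 .6;0 0 .018 0 0 0 .6;0 0 .0075 0 0 0 .6;0 0 0 0 0 0 .6;0 0 0 0 0 0 0;0 0 0 0 0 0 0;0 0 0 0 0 0 0;0 0 0 0 0 0 0;0 0 0 0 0 0 0;0 0 0 0 0 0 0;0 0 0 0 0 0 0'
python3 -m handwheel '0 0 -.006 0 0 0 0;0 0 -.014 0 0 0 0;0 0 -.02 0 0 0 0;0 0 -.01 0 0 0 0;-.015 -.002 0 0 0 0 0;-.03 -.003 0 0 0 0 0;-.035 -.004 0 0 0 0 0;-.035 -.004 0 0 0 0 0;-.035 -.004 0 0 0 0 0;-.035 -.004 0 0 0 0 0;-.035 -.004 0 0 0 0 0;-.035 -.004 0 0 0 0 0;-.02 -.002 .02 0 0 0 0;-.01 0 .03 0 0 0 0;0 0 .03 0 0 0 0;0 0 .012 0 0 0 0;0 0 .006 0 0 0 0;0 0 0 0 0 0 0;0 0 0 0 0 0 0;0 0 0 0 0 0 0'
```

```text
time: 16.6
eef_pos: [0.6163, -0.203, 0.0705]
ee_rot: [[0.898, 0.44, 0.001], [0.44, -0.898, -0.0], [0.001, 0.001, -1.0]]
contact_force: [-0.7, 0.3, 4.2]
grip_width: 0.0286
time: 18.27
eef_pos: [0.348, -0.301, 0.0231]
ee_rot: [[0.897, 0.441, 0.002], [0.441, -0.897, -0.002], [0.001, 0.002, -1.0]]
contact_force: [-0.2, -0.4, -0.7]
grip_width: 0.0287
```

```bash
python3 -m handwheel '0 0 .003 0 0 0 0;0 0 .0025 0 0 0 0;0 0 0 0 0 0 0;0 0 0 0 0 0 0;0 0 0 0 0 0 .7;0 0 0 0 0 0 .7;0 0 0 0 0 0 .7;0 0 0 0 0 0 .7;0 0 0 0 0 0 .7;0 0 -.01 0 0 0 .8;0 0 -.03 0 0 0 .8;0 0 -.04 0 0 0 1;0 0 -.04 0 0 0 1;.02 -.007 -.03 0 0 0 1;.03 -.012 -.02 0 0 0 1;.035 -.012 -.02 0 0 0 1;.035 -.012 -.02 0 0 0 1;.035 -.012 -.01 0 0 0 1;.035 -.012 0 0 0 0 1;.035 -.012 0 0 0 0 1'; python3 -m handwheel '.02 -.006 0 0 0 0 .8;.008 -.002 0 0 0 0 .8;0 0 0 0 0 0 .8;0 0 0 0 0 0 .8;0 0 0 0 0 0 .8;0 0 0 0 0 0 .8'; python3 look.py w9 .03 knob_a cassette_mid cassette bulb_mid petri_mid
```

```text
time: 19.93
eef_pos: [0.5145, -0.13, 0.2379]
ee_rot: [[0.898, 0.44, 0.002], [0.44, -0.898, -0.002], [0.001, 0.003, -1.0]]
contact_force: [-0.5, -0.8, 0.2]
grip_width: 0.092
time: 20.43
eef_pos: [0.5336, -0.1135, 0.2359]
ee_rot: [[0.899, 0.438, -0.001], [0.438, -0.899, -0.001], [-0.001, 0.001, -1.0]]
contact_force: [-0.3, -0.5, 0.0]
grip_width: 0.0733
20.4333 [ 0.5336 -0.1135  0.2359]
knob_a [ 90.  203.9] 0.72 depthpt [0.4399 0.105  0.0438] ray [0.4337 0.1124 0.03  ]
knob_a [350.9 315.7] 0.72 depthpt [ 0.5644 -0.1067  0.3177] ray [ 0.4386 -0.1984  0.03  ]
knob_a [145.2  47.8] 0.3 depthpt [0.6031 0.0968 0.0497] ray [0.6034 0.1071 0.03  ]
cassette_mid [427.6 180.2] 0.93 depthpt [ 0.6132 -0.1979  0.0327] ray [ 0.6133 -0.1987  0.03  ]
cassette [422.7 182.2] 0.83 depthpt [ 0.6092 -0.1943  0.0329] ray [ 0.6093 -0.1952  0.03  ]
bulb_mid [144.6  47.2] 0.85 depthpt [0.6033 0.0974 0.0499] ray [0.6036 0.1077 0.03  ]
petri_mid [299.8 114. ] 0.96 depthpt [ 0.6143 -0.0499  0.0222] ray [ 0.614  -0.0506  0.03  ]
[ 0.5345 -0.1122  0.2361]
```

View pics/w9.png

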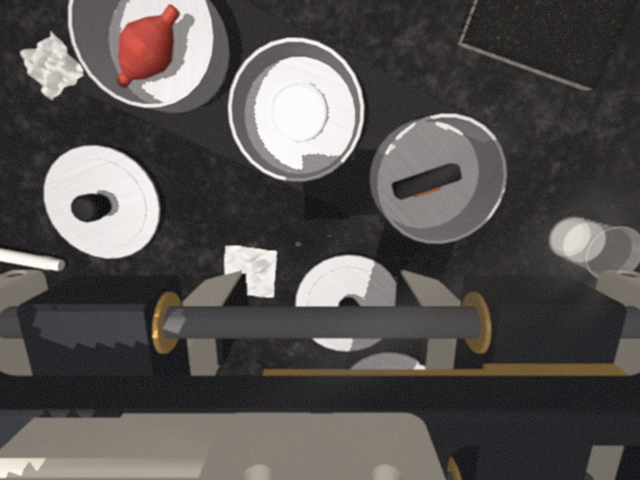

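The cassette is in jar C at (428,180), with its orange tab at (427,191). I'll measure its axis.

```bash
cat > cas.py <<'E'
import sys
from h import *
np.set_printoptions(precision=4,suppress=True)
P=np.load('pics/cl.npy'); im=cv2.imread(f'pics/{sys.argv[1]}.png')
k=(P[...,2]>.026)&(P[...,2]<.042)&(np.hypot(P[...,0]-.615,P[...,1]+.202)<.05)&(im.max(2)<80)
k=cv2.morphologyEx(k.astype(np.uint8),cv2.MORPH_OPEN,np.ones((3,3)))>0
q=P[k]; x=cv2.minAreaRect(q[:,:2].astype(np.float32)); b=cv2.boxPoints(x)
e=[b[1]-b[0],b[2]-b[1]]; L=max(e,key=np.linalg.norm); a=np.degrees(np.arctan2(L[1],L[0]))%180
print(len(q),np.median(q[:,2]),x,'long axis deg',a,q.mean(0))
print('jar',circ(P,.055,.066,(.615,-.202),.075)[2])
R=r.state()['ee_rot']; R=np.array(R); print('tool y deg',np.degrees(np.arctan2(R[1,1],R[0,1])))
h=cv2.cvtColor(im,cv2.COLOR_BGR2HSV); o=(h[...,0]<20)&(h[...,1]>120)&(h[...,2]>60)&(np.hypot(P[...,0]-.615,P[...,1]+.202)<.06); print('tab',o.sum(),P[o].mean(0))
E
python3 cas.py w9
```

```text
1093 0.03251425664131578 ((0.6119597554206848, -0.19896595180034637), (0.017212290316820145, 0.0682038813829422), 44.66164016723633) long axis deg 134.66165 [ 0.6122 -0.1984  0.0323]
jar ((0.6168573498725891, -0.20158283412456512), 0.06211414933204651)
tool y deg -63.93175148360565
tab 514 [ 0.5837 -0.1649  0.2899]
```

```bash
python3 -c "
from rig import r;print(r.state()['joint_pos'])"
python3 -m handwheel '.004 .014 .005 0 0 0 .6;.008 .028 .02 0 0 0 .6;.008 .028 .025 0 0 0 .5;.008 .028 .025 0 0 0 .45;.0036 .0137 .015 0 0 0 .45;0 0 0 0 0 5 .45;0 0 0 0 0 7.1 .45;0 0 0 0 0 7.1 .45;0 0 0 0 0 7.1 .45;0 0 0 0 0 7.1 .45;0 0 0 0 0 7.1 .45;0 0 0 0 0 7.1 .45;0 0 0 0 0 7.1 .45;0 0 0 0 0 7.1 .45;0 0 0 0 0 7.1 .45;0 0 0 0 0 2.5 .45;0 0 0 0 0 0 .45;0 0 0 0 0 0 .45;0 0 0 0 0 0 .45;0 0 0 0 0 0 .45'
python3 look.py w10 .02 cassette_mid cassette;python3 cas.py w10
```

```text
[ 0.85653947  0.39745526 -0.87694576  1.7935352   0.33907357  1.10951288
 -1.25177267]
time: 22.4
eef_pos: [0.6122, -0.1979, 0.1459]
ee_rot: [[0.704, -0.71, -0.0], [-0.71, -0.704, 0.0], [-0.0, -0.0, -1.0]]
contact_force: [-0.8, -0.7, -0.3]
grip_width: 0.0415
22.4 [ 0.6122 -0.1979  0.1459]
cassette_mid [325.9 227.2] 0.79 depthpt [ 0.614  -0.2043  0.033 ] ray [ 0.6117 -0.2022  0.02  ]
cassette [325.5 225.3] 0.84 depthpt [ 0.6154 -0.2051  0.0329] ray [ 0.6131 -0.2031  0.02  ]
[ 0.6123 -0.1981  0.1459]
516 0.03275841686994958 ((0.6286330223083496, -0.21678923070430756), (0.01556981261819601, 0.02304750867187977), 47.39551544189453) long axis deg 137.39548 [ 0.6291 -0.2173  0.0326]
jar ((0.6166316270828247, -0.20155662298202515), 0.06218962371349335)
tool y deg -135.26150228390065
tab 2947 [ 0.6207 -0.2223  0.2306]
```

View pics/w10.png

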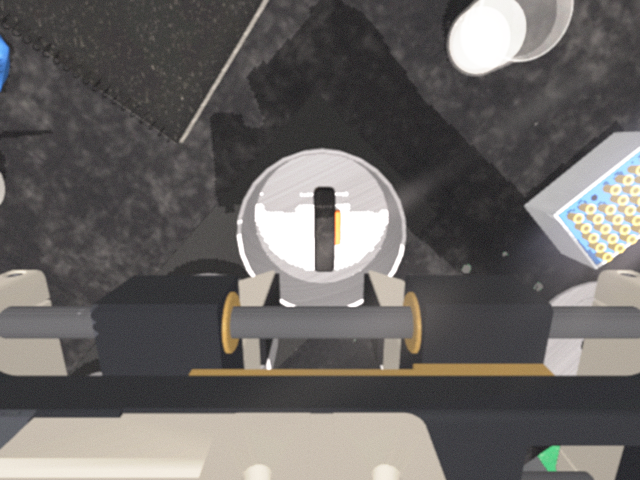

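The cassette block stands upright in the picture at (324,228), lined up with tool x. The tab is on the right at (337,227). I'll refine its centre.

```bash
python3 - <<'E'
from h import *
np.set_printoptions(precision=4,suppress=True)
P=np.load('pics/cl.npy')
k=(P[...,2]>.028)&(P[...,2]<.042)&(np.hypot(P[...,0]-.614,P[...,1]+.203)<.042)
n,l,st,ce=cv2.connectedComponentsWithStats(cv2.morphologyEx(k.astype(np.uint8),cv2.MORPH_OPEN,np.ones((3,3))))
i=1+st[1:,4].argmax(); q=P[l==i]; print(st[i],np.median(q[:,2]))
x=cv2.minAreaRect(q[:,:2].astype(np.float32));print(x)
for o in finder.masks_of('cassette','wrist')[:1]:
    kk=o['pixels']; v,u=np.nonzero(kk); print(u.min(),u.max(),v.min(),v.max())
R=np.array(r.state()['ee_rot']); print(R.T@(np.r_[x[0],.033]-np.array(r.state()['eef_pos'])))
fl=P[(np.hypot(P[...,0]-.614,P[...,1]+.203)<.05)&(P[...,2]<.015)]; print('floor',np.median(fl[:,2]))
E
```

```text
[ 314  189   22   83 1768] 0.03270646223396148
((0.6118605136871338, -0.2006998509168625), (0.017540715634822845, 0.06912358105182648), 44.476287841796875)
313 341 187 271
[0.0016 0.0022 0.1129]
floor 0.006991418462732952
```

```bash
python3 -m handwheel '.0016 .0022 .015 0 0 0 .45;0 0 .03 0 0 0 .45;0 0 .03 0 0 0 .45;0 0 .025 0 0 0 .45;0 0 .015 0 0 0 .45;0 0 .007 0 0 0 .45;0 0 .003 0 0 0 .45;0 0 0 0 0 0 .45;0 0 0 0 0 0 .45;0 0 0 0 0 0 .45'
```

```text
time: 23.43
eef_pos: [0.6132, -0.201, 0.0227]
ee_rot: [[0.704, -0.711, 0.003], [-0.711, -0.704, -0.001], [0.003, -0.001, -1.0]]
contact_force: [1.1, -0.3, -0.5]
grip_width: 0.0416
```

```bash
python3 -m handwheel '0 0 .001 0 0 0 .3;0 0 0 0 0 0 .3;0 0 0 0 0 0 0;0 0 0 0 0 0 0;0 0 0 0 0 0 0;0 0 0 0 0 0 0;0 0 0 0 0 0 0;0 0 0 0 0 0 0;0 0 0 0 0 0 0;0 0 0 0 0 0 0'; python3 -m handwheel '0 0 -.003 0 0 0 0;0 0 -.005 0 0 0 0;0 0 -.01 0 0 0 0;0 0 -.012 0 0 0 0;0 0 0 0 0 0 0;0 0 0 0 0 0 0;0 0 0 0 0 0 0'; python3 look.py w11 .02 cassette_mid
```

```text
time: 24.27
eef_pos: [0.612, -0.2008, 0.0203]
ee_rot: [[0.704, -0.711, 0.0], [-0.711, -0.704, -0.0], [0.0, 0.0, -1.0]]
contact_force: [-2.0, -0.0, 4.5]
grip_width: 0.0183
time: 24.85
eef_pos: [0.612, -0.2008, 0.0504]
ee_rot: [[0.703, -0.711, 0.001], [-0.711, -0.703, -0.0], [0.001, -0.0, -1.0]]
contact_force: [0.4, -1.4, -0.6]
grip_width: 0.0177
24.85 [ 0.612  -0.2008  0.0504]
cassette_mid [324.7 292.5] 0.69 depthpt [ 0.6149 -0.2053  0.0632] ray [ 0.6009 -0.1918  0.02  ]
[ 0.6114 -0.2007  0.0496]
```

View pics/w11.png

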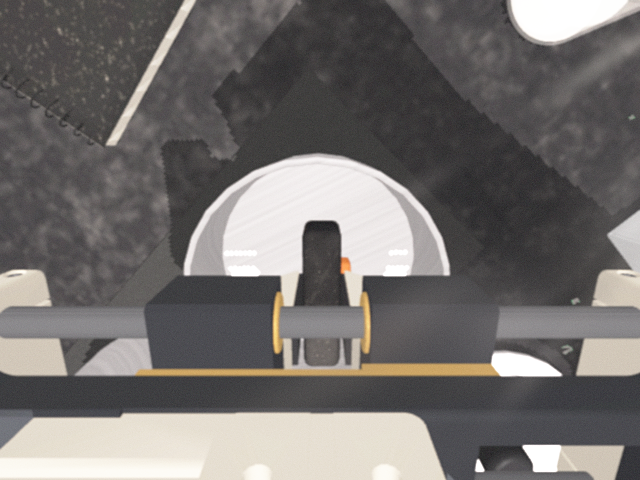

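The cassette is held at (322,290), with its top at 0.063 m as expected. I'll lift it clear and carry it to the tray.

```bash
python3 -m handwheel '0 0 -.015 0 0 0 0;0 0 -.025 0 0 0 0;0 0 -.025 0 0 0 0;-.012 -.008 -.015 0 0 0 0;-.024 -.017 0 0 0 0 0;-.029 -.02 0 0 0 0 0;-.029 -.02 0 0 0 0 0;-.029 -.02 0 0 0 0 0;-.029 -.02 0 0 0 0 0;-.029 -.02 0 0 0 0 0;-.029 -.02 0 0 0 0 0;-.029 -.02 0 0 0 0 0;-.029 -.02 0 0 0 0 0;-.029 -.02 0 0 0 0 0;-.029 -.02 0 0 0 0 0;-.029 -.02 0 0 0 0 0;-.029 -.02 0 0 0 0 0;-.029 -.02 0 0 0 0 0;-.022 -.015 0 0 0 0 0;-.012 -.008 0 0 0 0 0'; python3 -m handwheel '0 -.002 0 0 0 -4 0;0 0 0 0 0 -7 0;0 0 0 0 0 -7 0;0 0 0 0 0 -7 0;0 0 0 0 0 -7 0;0 0 0 0 0 -4.1 0;0 0 0 0 0 0 0;0 0 0 0 0 0 0;0 0 0 0 0 0 0;0 0 0 0 0 0 0'; python3 look.py w12 .004 tray cassette_mid; python3 - <<'E'
from h import *
np.set_printoptions(precision=4,suppress=True)
p,d,m=snap('top','top2')
for f,P in (('w12',np.load('pics/cl.npy')),('top0',cloud(m,np.load('pics/top0.npy')))):
  im=cv2.imread(f'pics/{f}.png').astype(int)
  k=(im[...,0]>im[...,2]+60)&(im[...,0]>90)&(P[...,1]>.2)&(P[...,2]<.03); q=P[k]
  x=cv2.minAreaRect(q[:,:2].astype(np.float32)); print(f,len(q),x,cv2.boxPoints(x).tolist())
E
```

```text
time: 26.62
eef_pos: [0.5153, 0.3308, 0.1298]
ee_rot: [[0.709, -0.705, -0.002], [-0.705, -0.709, 0.003], [-0.004, -0.0, -1.0]]
contact_force: [0.3, 1.2, -1.6]
grip_width: 0.0176
time: 27.45
eef_pos: [0.5192, 0.3256, 0.1297]
ee_rot: [[0.987, -0.161, -0.001], [-0.161, -0.987, 0.0], [-0.001, 0.0, -1.0]]
contact_force: [-0.4, 0.0, -0.1]
grip_width: 0.0177
27.45 [0.5192 0.3256 0.1297]
tray [309.8 230.5] 0.77 depthpt [0.5537 0.3253 0.14  ] ray [0.5208 0.3355 0.004 ]
cassette_mid [323.9 292.3] 0.59 depthpt [0.5244 0.3237 0.1421] ray [0.4627 0.3327 0.004 ]
[0.5192 0.3255 0.1295]
w12 12026 ((0.5301716923713684, 0.33309584856033325), (0.10681375116109848, 0.10095374286174774), 80.37518310546875) [[0.4714759588241577, 0.28888025879859924], [0.5710086226463318, 0.2720012366771698], [0.5888674259185791, 0.37731143832206726], [0.48933476209640503, 0.3941904604434967]]
top0 1646 ((0.5205084085464478, 0.3351265788078308), (0.11022695153951645, 0.12634453177452087), 80.52171325683594) [[0.449122816324234, 0.29116833209991455], [0.5737425088882446, 0.2703626751899719], [0.5918940305709839, 0.37908482551574707], [0.4672743082046509, 0.3998904824256897]]
```

View pics/w12.png

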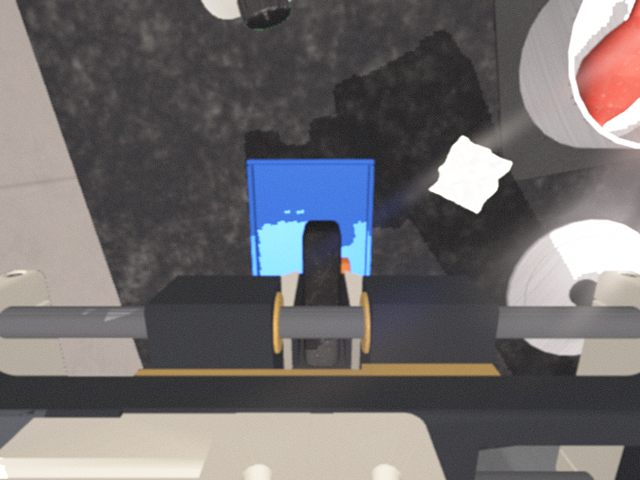

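View pics/top2.png

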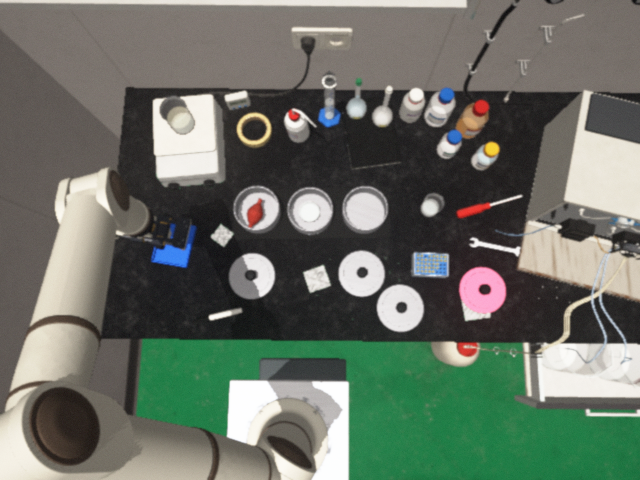

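The cassette is over the tray, parallel to its long side. The tab is at (346,266), and the tray is at (312,220). I'll lower it.

```bash
python3 -m handwheel '-.001 -.005 .01 0 0 0 0;-.0007 -.0054 .02 0 0 0 0;0 0 .025 0 0 0 0;0 0 .025 0 0 0 0;0 0 .015 0 0 0 0;0 0 .008 0 0 0 0;0 0 .004 0 0 0 0;0 0 .002 0 0 0 0;0 0 0 0 0 0 0;0 0 0 0 0 0 0;0 0 0 0 0 0 0;0 0 0 0 0 0 0'
```

```text
time: 28.65
eef_pos: [0.5198, 0.3363, 0.0216]
ee_rot: [[0.987, -0.16, 0.0], [-0.16, -0.987, 0.001], [0.0, -0.001, -1.0]]
contact_force: [0.7, -0.4, 0.4]
grip_width: 0.0177
```

```bash
python3 -m handwheel '0 0 .0015 0 0 0 0;0 0 .001 0 0 0 0;0 0 .001 0 0 0 0;0 0 0 0 0 0 0;0 0 0 0 0 0 0;0 0 0 0 0 0 0'
```

```text
time: 29.15
eef_pos: [0.5192, 0.336, 0.0173]
ee_rot: [[0.987, -0.16, -0.001], [-0.16, -0.987, -0.0], [-0.001, 0.0, -1.0]]
contact_force: [-1.7, -0.0, 3.1]
grip_width: 0.0177
```

The force is now 3 N upward, so the cassette is on the tray floor. I'll release and back off.

```bash
python3 -m handwheel '0 0 0 0 0 0 .4;0 0 0 0 0 0 .4;0 0 0 0 0 0 .4;0 0 0 0 0 0 .4;0 0 0 0 0 0 .4;0 0 0 0 0 0 .4;0 0 -.005 0 0 0 .4;0 0 -.01 0 0 0 .4;0 0 -.025 0 0 0 .4;0 0 -.04 0 0 0 .4;0 0 -.04 0 0 0 .4;0 0 -.04 0 0 0 .4;-.02 0 -.03 0 0 0 .4;-.04 0 0 0 0 0 .4;-.03 0 0 0 0 0 .4;0 0 0 0 0 0 .4;0 0 0 0 0 0 .4;0 0 0 0 0 0 .4;0 0 0 0 0 0 .4'; python3 look.py w13 .017 cassette_mid tray; python3 - <<'E'
from h import *
np.set_printoptions(precision=4,suppress=True)
P=np.load('pics/cl.npy'); k=(P[...,2]>.022)&(P[...,2]<.045)&(np.hypot(P[...,0]-.52,P[...,1]-.336)<.06)
q=P[k]; x=cv2.minAreaRect(q[:,:2].astype(np.float32)); print(len(q),np.percentile(q[:,2],[5,50,95]),x)
p,d,m=snap('top','top3'); snap('scene','scene3'); P=cloud(m,d)
for c in ((.431,.111),(.44,-.196),(.346,-.30)): print('lid',circ(P,.006,.022,c,.075)[1:],circ(P,.035,.055,c,.03)[1])
for c in ((.613,.097),(.61,-.051),(.615,-.203)): print('jar',circ(P,.053,.066,c,.07)[2])
for t in ('bulb_mid','petri_mid','cassette_mid','tips_mid','beaker_mid'):
    for o in finder.place_of(t,'top')[:2]: print(t,o['conf'],np.round(o['pixel']),ray(m,o['pixel'],.03))
E
```

```text
time: 30.73
eef_pos: [0.4319, 0.3498, 0.2077]
ee_rot: [[0.987, -0.161, 0.0], [-0.161, -0.987, -0.0], [0.0, -0.0, -1.0]]
contact_force: [1.1, -0.6, -1.2]
grip_width: 0.0366
30.7333 [0.4319 0.3498 0.2077]
cassette_mid [324.  128.8] 0.81 depthpt [0.5152 0.3341 0.0301] ray [0.5157 0.3339 0.017 ]
tray [322.1 124.5] 0.94 depthpt [0.5192 0.3352 0.0301] ray [0.5199 0.3351 0.017 ]
[0.4316 0.3495 0.2071]
1473 [0.0275 0.0296 0.0311] ((0.5190990567207336, 0.3364134430885315), (0.017316993325948715, 0.0698368102312088), 80.9745864868164)
lid (array([0.4283, 0.1086, 0.0124]), ((0.43018972873687744, 0.10979250818490982), 0.07278468459844589)) [0.429  0.1083 0.0432]
lid (array([ 0.4391, -0.1957,  0.0128]), ((0.439532607793808, -0.19579914212226868), 0.07387799024581909)) [ 0.4392 -0.1954  0.0431]
lid (array([ 0.3448, -0.3013,  0.013 ]), ((0.340489000082016, -0.30092865228652954), 0.0710461214184761)) [ 0.3456 -0.3008  0.0435]
jar ((0.6124505400657654, 0.0972391739487648), 0.06270691007375717)
jar ((0.6097087860107422, -0.05084378272294998), 0.06241554394364357)
jar ((0.6145343780517578, -0.20299983024597168), 0.06223133206367493)
bulb_mid 0.89 [252. 215.] [0.5974 0.1116 0.03  ]
petri_mid 0.84 [307. 212.] [ 0.6087 -0.0429  0.03  ]
cassette_mid 0.73 [171. 241.] [0.5207 0.3316 0.03  ]
tips_mid 0.67 [430. 263.] [ 0.4669 -0.384   0.03  ]
beaker_mid 0.86 [433. 204.] [ 0.6369 -0.3983  0.03  ]
beaker_mid 0.23 [175. 243.] [0.5158 0.3212 0.03  ]
```

View pics/w13.png

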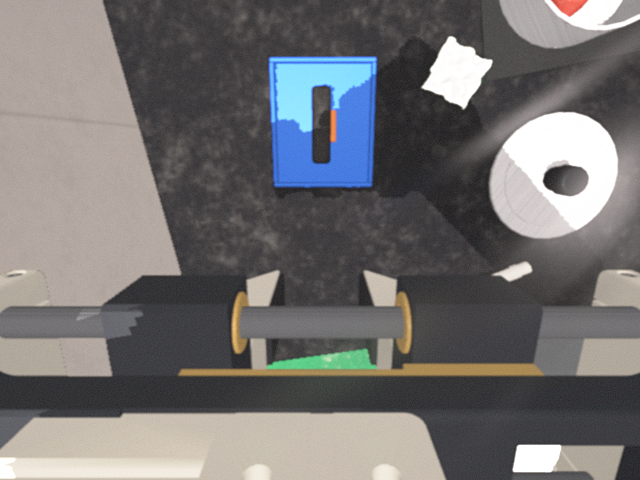

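View pics/top3.png

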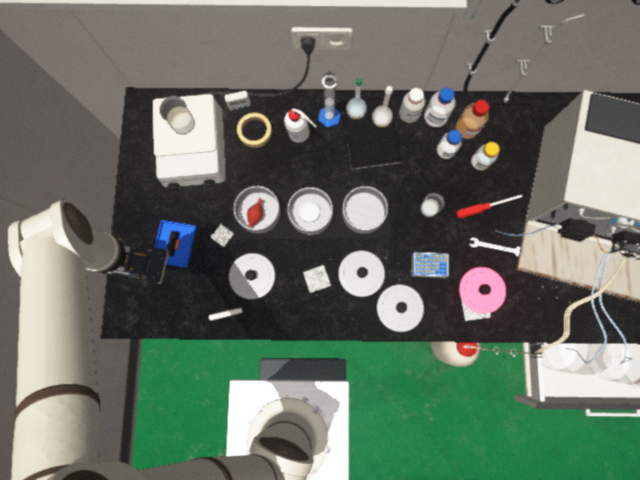

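The cassette stands mid-tray at wrist (321,124), parallel to the long side, with its top at 0.030 m. In the top picture the three lids lie flat with knobs up at (251,275), (361,273) and (400,308). The bulb and petri dish are in their jars, and the arm is clear.

```bash
python3 -c "
from rig import close_job
print(close_job())"
```

```text
the job is handed in; nothing more can be done
None
```

The cassette is in the blue tray, standing on its base and lengthwise with the tray, and the job is handed in. The robot clock read about 31 s of the 72 s allowed. It gave no verdict.

**What I did:** I opened the jars from left to right. The left jar held the bulb, the middle one the petri dish and the right one the cassette. I laid each lid on the bench in front of the jars, gripped the cassette by its 18 mm sides above the tab, lowered it until it touched the tray floor, and backed the arm away.

**Last checks:**
- **Cassette:** it is within about 2 mm of the tray's centre and about 0.5° off the tray's long axis. Its top measures 0.030 m, which is right for standing on the tray floor.
- **Lids:** all three lie flat with the knob up (knob tops at about 0.043 m), each more than 100 mm from its jar.
- **Jars and surroundings:** the jars moved less than 2 mm. The bulb and petri dish are still inside theirs. The beaker is where it was, and so is the tip rack to within the finder's scatter.

**What disagreed:** my first wrist-camera fix on the left knob was about 7 mm off the top camera's. The arm was still settling and I had read the camera pose after the picture, so I corrected that and measured again. After that the two cameras still differed by 2 to 3 mm, which did not affect the grasps.

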